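# Unlock the length gauge and push its stop home

## Robot

A 7-joint arm with a two-finger parallel gripper is mounted at the origin on a cart in front of the work surface, level with it; the furniture and walls round the work are solid. World frame = base frame: x ahead of the robot, y to its left, z up, the work surface at z = 0. Lengths are in m, angles in rad, forces in N, time in s.
With the tool pointing down it reaches from about 0.35 to 0.9 m from the base axis. Payload 19.9 kg.
Tool frame: the origin (TCP) lies at the very end of the fingers, on their centre line; the grasp point (between the pads) lies 19 mm behind it; z points along the fingers, y is the line along which they close (so a half turn about z gives the same grasp; the last joint's range is limited). The gripper opens to 85 mm and grips with 20 to 120 N. Pads are 22 mm wide; open, the fingers measure 114 mm over their backs; the gripper's body (76 mm by 85 mm) begins 54 mm behind the grasp point. The pads swing forward as they close: fully open they stand 13 mm farther back than shut.
Start: joints at [1.149, 0.417, -0.01, 1.614, 0.005, 1.111, -0.053], TCP at [0.232, -0.58, 0.231] pointing down, gripper open.
Joint ranges: [-2.81, 2.81], [-0.39, 2.02], [-1.27, 1.25], [0.06, 2.57], [-1.19, 4.33], [0.19, 2], [-2.82, 2.82]. Speed limits (rad/s): [1.89, 1.89, 2.39, 2.39, 3.01, 3.01, 3.01].

## Interface

Orientations are given as [roll, pitch, yaw] about the fixed x, y, z axes, in that order (R = Rz(yaw) Ry(pitch) Rx(roll)).
In Python, from rig import * gives the robot as it stands.
- The arm moves only by the tool carry_out, never from a script. Its argument "plan" is one flat list of numbers, 5 for each row, row after row: the shift along the world's x, y, z in mm, then the turn about the world's z in rad, then the opening, from 0 (shut) to 1 (fully open). A call has 1 to 12 rows; each row is the pose to reach, as a shift and turn from the pose commanded when the call began; what a row does not reach only later rows make up. A row lasts 1/12 s, in which the tool goes at most 41.7 mm and 7.16 degrees, less where a joint would pass 70% of its speed; a pose out of reach is approached as far as the arm can. A call with a gripper value outside its range is refused whole. The fingers move at their own pace and stop on an object; "grip_force" is the grip in N (left out, the last holds). Time passes only in rows, so rows that repeat a pose let the fingers close. It gives the time, the measured TCP pose, the force, the opening and the grip force at its end, in the units of the state.
- state(): the state, without advancing time (a new reading comes with each control period).
- snapshot(name): name is "scene" or "top"; returns (picture, depth): 420x560x3 uint8, red, green, blue; 420x560 float32, m along the optical axis (not along the pixel's ray), 0 where there is no reading.
- camera_model(name): a dict with "intrinsics" (3x3 intrinsics, pixels), "R" (3x3) and "t" (3): a world point X has camera coordinates R X + t. Camera axes: x right, y down, z forward; pixel columns grow to the right and rows downward; lengths in m; the calibration is good to about 2 mm. A picture is of the moment at which its call begins. camera_model takes no time and is no camera call.
- finish_job(): hands the job in; it is judged then, once.
Trained networks look in the newest picture that a camera, given by its name, has taken for a name from the list of things; names that differ only in an ending like _2 or _b are one class to them, and where a whole thing is asked for, a point or a joint stands for the part that bears it (a point fixed in the world has none). Each returns a list of dicts, best first, with "p" (0 to 1); they miss things now and then, are a little off and sometimes report something else, mostly with a low value. They report only what shows in the picture. A call takes as long as a camera call.
- recognise(camera, query): "uv" ([column, row] in pixels, amid what is visible of it).
- regions_of(camera, query): "pixels" (420x560 bool, what is visible of it) and "uv" ([column, row] in pixels, amid what is visible of it).
- pinpoint(camera, query): "uv" ([column, row] in pixels: a listed point, or the origin of a listed thing).
The state is a dict: "t": time; "joints": joint angles; "dq": joint speeds; "tau": joint torques, N m; "tcp_pos": TCP position; "orientation": TCP orientation; "force": force on the tool from outside, world axes, zero at the start; "ft_torque": the same for the moment, N m; "gripper_width": opening from 0.0 (shut) to 1.0 (fully open); "gripper_force": force on a finger pad.
Only numpy, scipy, OpenCV 4.12 (cv2) and the standard library are available. Lean on these libraries where they do the work, as an engineer would, in place of code of your own. Each camera call takes 0.05 s, during which the arm holds its last target. There are 200 camera calls.

## Task

With a fingertip against the outside of its knurled rim, turn the gauge's locking ring two full turns anticlockwise (seen from above) to loosen it, counting by the raised bar on its top, and leave it there. Only after that push the wooden stop block fully home against the gauge's head, and take the hand away. Do not take the ring or the block between the fingers, and leave the loose clay pot, clay ring and tile nearby alone.

Things in the scene. Friction and masses are not known exactly. Their poses are not given: they have to be found in the camera images.
- gauge: Length gauge fixed to the table: dark steel foot 130 x 118 x 9 mm, grey head 92 x 100 mm (x, y), 36 mm high. Origin: centre of the foot's underside, on the ring's vertical axis. Its y axis runs along the sliding bar toward the wooden stop block; on its -x side a small dark steel pointer reaches 63 mm from the axis (top 36 mm high). Position and yaw vary.
- ring_center (a point): Point on the locking ring's axis, half-way up its knurled rim, 51 mm above the table. The ring: plain aluminium wheel, 80 mm across the knurl (36 upright ribs 1.5 mm proud), 40 to 62 mm above the table. A raised dark radial bar on its top (63 mm high) lies over the pointer when tight and after each full turn. A steel stud on the axis ends at 66 mm.
- lock_ring (a joint): Angle of the ring in rad, counted through: 0 is tight (its stop, where it starts), growing anticlockwise seen from above; two turns are 12.57, its range four. It turns easily (about 1 N at the rim) by the friction of a fingertip pressed inward on the rim and moved along it; it has no spring, stays where left and does not rise.
- stop_face (a point): Centre of the outer end face of the wooden stop block (the face away from the ring), 18 mm above the table. The block is 80 mm wide (gauge x) and 74 mm long (y, inward from this face), 2 to 34 mm above the table. Pushed here toward the gauge's -y it slides with its flat bar through the head against about 3 N. Home, this face is 133 mm from the ring's axis.
- stop_slide (a joint): How far the stop block stands out from its home place, in m: 0 is fully home (a hard stop), it starts 0.035 to 0.065 out.
- pinch_pot_1: Bystander: grey clay pinch pot 78 x 85 x 52 mm, loose; origin at the centre of its underside.
- clay_ring: Bystander: thick grey clay ring 52 x 54 x 32 mm, loose; origin at the centre of its underside.
- test_tile_0: Bystander: small glaze test tile 34 x 50 x 9 mm, loose; origin at the centre of its underside.

How it is judged:
On the way, in this order (a step that is already met when the one before it is completed fails the run):
1. the locking ring has been turned two full turns loose (to within a sixth of a turn), the stop block still out (value of joint lock_ring between 11.52 and 13.61 rad and value of joint stop_slide above 0.025 m), for 0.2 s.
2. the stop block is pushed fully home (value of joint stop_slide below 0.004 m), for 0.2 s.
At the end, for the whole second after the job is handed in: The ring stands at two full turns anticlockwise from tight, within a sixth of a turn (11.52 to 13.61 rad); the stop block is home to within 4 mm; the pot, clay ring and tile are within 15 mm of where they were (value of joint lock_ring between 11.52 and 13.61 rad and value of joint stop_slide below 0.004 m and distance of each of pinch_pot_1, clay_ring, test_tile_0 from where it was at the start of the episode below 0.015 m); the robot touches nothing.
It fails at once if the stop block was shifted more than 6 mm before the ring was loosened (distance of stop_face from where it was at the start of the episode above 0.006 m and value of joint lock_ring below 11.52 rad).
It fails at once if the ring was turned well past two turns (more than a quarter turn over) (value of joint lock_ring above 14.14 rad).
It fails at once if a bystander was pushed or lifted from its place by more than 15 mm (distance of any of pinch_pot_1, clay_ring, test_tile_0 from where it was at the start of the episode above 0.015 m).
It fails at once if the ring was taken between the fingers (grasp point over the ring, at the height of its rim, while touching it) (horizontal distance between the grasp point and ring_center below 0.03 m and height (world z) of the grasp point below 0.076 m and contact force between the fingers and lock_ring above 0.5 N).
It fails at once if the stop block was taken between the fingers (grasp point within the block while touching it) (y of the grasp point in the frame of stop_face between -0.062 and -0.012 m and x of the grasp point in the frame of stop_face between -0.035 and 0.035 m and height (world z) of the grasp point below 0.046 m and contact force between the fingers and stop_slide above 0.5 N).
It also fails if it takes over 72 s, if anything falls off the work surface, if the arm or the gripper's body presses on something with over 40 N, if the wrist force passes 120 N, or if a joint passes its speed limit or range.

## Working session

There is one attempt and no reset: what is moved stays moved. The work goes in short steps, Python scripts to look and compute and a tool call to move; the robot and the scene stay as the last step left them, time stands still between calls to the robot, and variables do not carry over. Pictures are saved under pics/ and viewed, at most 10 in all, crops included, and the job is handed in when it is done.

Besides the shell and the picture viewer there is one more tool, called after "Request:" as name(argument=value, ...), one argument or row to a line, values as JSON. carry_out: Moves the arm, as the interface text tells. Its arguments: {"type":"object","properties":{"plan":{"type":"array"},"grip_force":{"type":"number"}},"required":["plan"]}

```bash
mkdir -p pics
cat > h.py <<'E'
from rig import *
import numpy as np, cv2
def ray(cam,uv,z):
    m=camera_model(cam);K=np.array(m["intrinsics"]);R=np.array(m["R"]);t=np.array(m["t"])
    d=R.T@np.linalg.inv(K)@np.array([uv[0],uv[1],1.]);c=-R.T@t
    return c+d*(z-c[2])/d[2]
def proj(cam,X):
    m=camera_model(cam);p=np.array(m["intrinsics"])@(np.array(m["R"])@np.array(X)+np.array(m["t"]));return p[:2]/p[2]
E
python3 - <<'E'
from h import *
s=state();print({k:np.round(v,3) for k,v in s.items()})
for c in ["top","scene"]:
    im,d=snapshot(c);cv2.imwrite(f"pics/{c}0.png",im[:,:,::-1]);np.save(f"{c}_d.npy",d)
    for q,z in [("gauge",0),("ring_center",.051),("stop_face",.018),("pinch_pot_1",0),("clay_ring",0),("test_tile_0",0)]:
        for r in pinpoint(c,q)[:2]: print(c,q,np.round(r["p"],2),np.round(r["uv"]),np.round(ray(c,r["uv"],z),3))
E
```

```text
{'t': np.float64(0.0), 'joints': array([ 1.148,  0.418, -0.01 ,  1.614,  0.005,  1.111, -0.053]), 'dq': array([-0.001,  0.001, -0.001, -0.   , -0.   , -0.001,  0.002]), 'tau': array([ 1.0000e-03, -8.6444e+01,  6.7900e-01, -4.3490e+01,  1.9000e-02,
        7.0000e-03, -0.0000e+00]), 'tcp_pos': array([ 0.232, -0.58 ,  0.231]), 'orientation': array([-3.14 ,  0.   ,  0.381]), 'force': array([ 1.328, -0.214,  0.331]), 'ft_torque': array([-0.013,  0.061, -0.026]), 'gripper_force': np.float64(0.0), 'gripper_width': np.float64(0.997)}
top gauge 0.58 [319. 207.] [ 0.537 -0.112  0.   ]
top ring_center 0.84 [322. 206.] [ 0.536 -0.114  0.051]
top stop_face 0.83 [258. 192.] [0.58  0.057 0.018]
top stop_face 0.74 [274. 130.] [0.754 0.008 0.018]
top pinch_pot_1 0.92 [274. 129.] [0.759 0.008 0.   ]
top clay_ring 0.74 [353. 142.] [ 0.718 -0.212  0.   ]
top test_tile_0 0.67 [256. 192.] [0.582 0.064 0.   ]
top test_tile_0 0.46 [242. 274.] [0.354 0.107 0.   ]
scene gauge 0.57 [320. 230.] [ 0.526 -0.101  0.   ]
scene ring_center 0.7 [317. 211.] [ 0.545 -0.1    0.051]
scene ring_center 0.31 [318. 224.] [ 0.506 -0.082  0.051]
scene stop_face 0.86 [247. 229.] [0.579 0.065 0.018]
scene pinch_pot_1 0.94 [244. 180.] [0.762 0.007 0.   ]
scene pinch_pot_1 0.6 [262. 312.] [0.362 0.114 0.   ]
scene clay_ring 0.71 [330. 167.] [ 0.723 -0.227  0.   ]
scene clay_ring 0.59 [319. 225.] [ 0.541 -0.107  0.   ]
scene test_tile_0 0.86 [263. 310.] [0.365 0.11  0.   ]
```

View pics/top0.png

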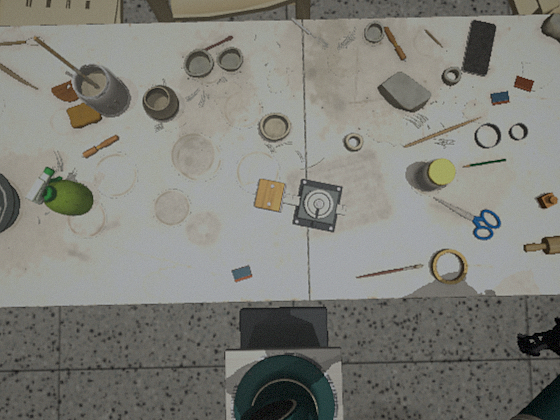

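View pics/scene0.png

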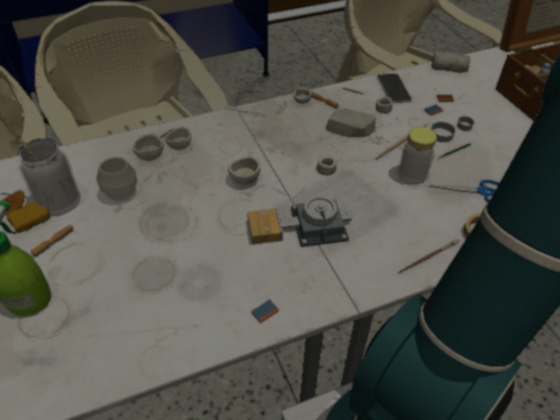

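Top view: the ring is near (320,205) and the wooden block near (270,194), standing out on the +y side. The pot is at (274,128), the clay ring at (353,142) and the tile at (242,273), all clear of the gauge. Next I'll refine the ring centre and block from depth.

```bash
cat >> h.py <<'E'
def cloud(cam,d):
    m=camera_model(cam);K=np.array(m["intrinsics"]);R=np.array(m["R"]);t=np.array(m["t"])
    v,u=np.mgrid[:420,:560];P=np.stack([(u-K[0,2])/K[0,0]*d,(v-K[1,2])/K[1,1]*d,d],-1)
    return (P-t)@R
E
python3 - <<'E'
from h import *
for c in ["top","scene"]:
    d=np.load(f"{c}_d.npy");W=cloud(c,d)
    near=(np.hypot(W[...,0]-.54,W[...,1]+.11)<.065)&(d>0)
    m=near&(W[...,2]>.055)&(W[...,2]<.072);P=W[m]
    (x,y),r=cv2.minEnclosingCircle(P[:,:2].astype(np.float32))
    print(c,m.sum(),"mean",P.mean(0).round(4),"circ",round(x,4),round(y,4),round(r,4))
    for q in ["stop_face","lock_ring"]:
        r=regions_of(c,q)
        if r:
            g=r[0]["pixels"]&(d>0)
            z0=.034 if q=="stop_face" else .062
            Q=W[g];Q=Q[abs(Q[:,2]-z0)<.008]
            if len(Q)>5: print(c,q,round(r[0]["p"],2),len(Q),Q.mean(0).round(4),cv2.minAreaRect((Q[:,:2]*1000).astype(np.float32)))
ims=[]
for c,u,v in [("top",300,200),("scene",300,220)]:
    im=cv2.imread(f"pics/{c}0.png")[v-35:v+35,u-50:u+50];ims.append(cv2.resize(im,None,fx=4*1.9,fy=4*1.05*1.0,interpolation=2) if 0 else cv2.resize(im,(400,280),interpolation=2))
cv2.imwrite("pics/crop0.png",np.hstack(ims))
E
```

```text
top 507 mean [ 0.5402 -0.1052  0.0605] circ 0.5405 -0.1048 0.0399
top stop_face 0.62 816 [0.5675 0.0192 0.0331] ((551.0258178710938, -58.03868103027344), (244.7872314453125, 79.72400665283203), 77.66291046142578)
top lock_ring 0.62 533 [ 0.5403 -0.1048  0.0599] ((540.007568359375, -104.29423522949219), (75.09972381591797, 75.18074798583984), 87.87908935546875)
scene 688 mean [ 0.5409 -0.1056  0.0618] circ 0.5422 -0.1059 0.0414
scene stop_face 0.91 1022 [0.5637 0.0079 0.0348] ((553.4078369140625, -60.927215576171875), (247.74281311035156, 83.71491241455078), 77.96640014648438)
scene lock_ring 0.79 658 [ 0.5406 -0.1049  0.0612] ((542.3720092773438, -104.64543914794922), (81.9208984375, 76.446044921875), 2.608358144760132)
```

View pics/crop0.png

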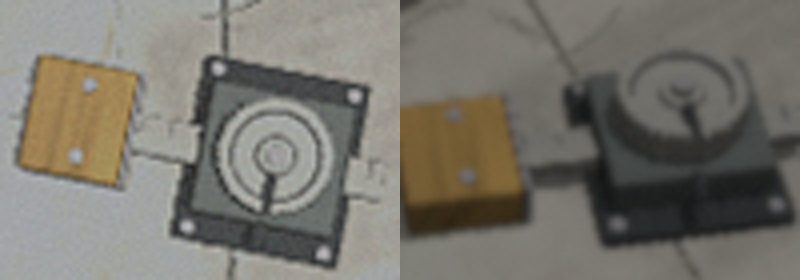

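The gauge axis is at about (0.5405, -0.105), with yaw about -0.213. The bar lies over the pointer at polar angle 2.93. I'll go to the right-hand side of the ring with the fingers closing.

Request:
carry_out(
  plan=[29,34,0,-0.12,0,58,68,0,-0.24,0,87,102,0,-0.36,0,116,136,0,-0.48,0,145,170,0,-0.6,0,174,204,0,-0.72,0,203,238,0,-0.84,0,232,272,0,-0.96,0,258,306,0,-1.08,0,285,340,0,-1.2,0,315,374,0,-1.33,0,344,409,0,-1.46,0],
  grip_force=40,
)

```text
t: 1.9
tcp_pos: [0.5236, -0.2347, 0.2315]
orientation: [-3.141, -0.0, -0.968]
force: [-0.3, -0.7, 0.4]
gripper_width: 0.001
gripper_force: 0.0
```

Request:
carry_out(
  plan=[0,0,-30,0,0,0,0,-60,0,0,0,0,-80,0,0,0,0,-80,0,0],
)

```text
t: 2.23
tcp_pos: [0.5209, -0.2352, 0.1475]
orientation: [3.138, 0.005, -0.962]
force: [-1.0, -0.2, -0.1]
gripper_width: -0.0
gripper_force: 0.0
```

Run:
```python
from h import *
s=state();print({k:np.round(s[k],4) for k in ("t","tcp_pos","orientation","joints","force","gripper_width")})
im,d=snapshot("scene");W=cloud("scene",d)
cv2.imwrite("pics/s1.png",cv2.resize(im[100:300,200:460,::-1],(780,600),interpolation=2))
```

```text
{'t': np.float64(2.2333), 'tcp_pos': array([ 0.5209, -0.2352,  0.1475]), 'orientation': array([ 3.1385,  0.0048, -0.9617]), 'joints': array([ 0.3668,  0.4197,  0.0043,  1.8219, -0.0024,  0.9057, -2.1602]), 'force': array([-0.9629, -0.1503, -0.112 ]), 'gripper_width': np.float64(-0.0001)}
```

Request:
carry_out(
  plan=[18,24,0,-0.05,0,36,48,0,-0.1,0,51,68,0,-0.14,0,51,68,-35,-0.14,0,51,68,-65,-0.14,0,51,68,-90,-0.14,0,51,68,-101,-0.14,0,51,68,-101,-0.14,0,51,68,-101,-0.14,0],
)

```text
t: 3.03
tcp_pos: [0.5745, -0.1686, 0.0518]
orientation: [-3.141, -0.001, -1.103]
force: [0.5, -0.1, 0.7]
gripper_width: 0.001
gripper_force: 0.0
```

Run:
```python
from h import *
s=state();print({k:np.round(s[k],4) for k in ("t","tcp_pos","orientation","joints","force","gripper_width")})
im,d=snapshot("scene")
cv2.imwrite("pics/s2.png",cv2.resize(im[130:280,220:420,::-1],(800,600),interpolation=2))
```

```text
{'t': np.float64(3.0333), 'tcp_pos': array([ 0.5745, -0.1686,  0.0518]), 'orientation': array([-3.1406e+00, -8.0000e-04, -1.1025e+00]), 'joints': array([ 0.2276,  0.5915,  0.0085,  1.8075, -0.0072,  0.7414, -2.4334]), 'force': array([ 0.5353, -0.0951,  0.6843]), 'gripper_width': np.float64(0.0008)}
```

View pics/s2.png

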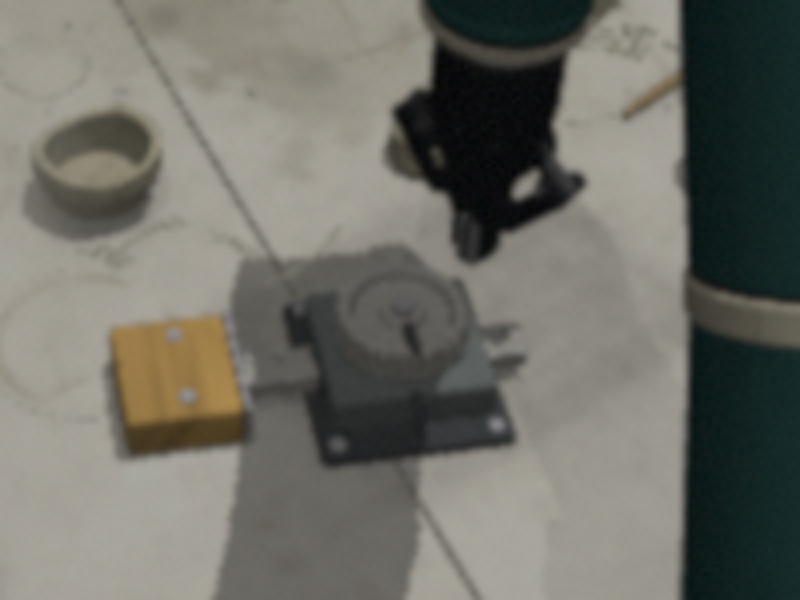

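Scene picture: the hand is beside the ring on its far right, with the fingertip at about (475,250) of the crop and nothing touching. Next is a feel inward.

Request:
carry_out(
  plan=[-4,7,-4,0,0,-8,16,-5,0,0,-9.5,18.5,-5,0,0,-9.5,18.5,-5,0,0,-9.5,18.5,-5,0,0],
)

```text
t: 3.5
tcp_pos: [0.5649, -0.15, 0.0462]
orientation: [-3.14, -0.002, -1.102]
force: [5.5, -6.5, -2.7]
gripper_width: -0.0
gripper_force: 4.0
```

Request:
carry_out(
  plan=[-0.5,0.9,0,0,0,-0.9,1.8,0,0,0,-0.9,1.8,0,0,0],
)

```text
t: 3.75
tcp_pos: [0.5648, -0.1497, 0.0464]
orientation: [-3.139, -0.005, -1.103]
force: [10.2, -15.4, -8.5]
gripper_width: -0.003
gripper_force: 8.8
```

Request:
carry_out(
  plan=[-0.5,0.9,0,0,0,-0.9,1.8,0,0,0,-0.9,1.8,0,0,0],
)

```text
t: 4.0
tcp_pos: [0.5647, -0.1495, 0.0466]
orientation: [-3.138, -0.007, -1.104]
force: [16.7, -23.1, -14.1]
gripper_width: -0.002
gripper_force: 14.0
```

Contact is at TCP radius of about 51–52 mm, with a stiffness of about 7 N/mm. I'll compute the arc tables.

```bash
cat >> h.py <<'E'
C=np.array([540.5,-105.])
def arc(cur,p0,r,dp=.122,n=12,C=C):
    # cur: commanded xy in mm ; rows of shift along circle r from angle p0
    o=[]
    for i in range(1,n+1):
        p=p0+dp*i;q=C+r*np.array([np.cos(p),np.sin(p)])-cur
        o+=[round(q[0],1),round(q[1],1),0,round(dp*i,3),0]
    print(o,"end",(q+cur).round(1),round(p,3));return q+cur,p
E
python3 - <<'E'
from h import *
c,p=np.array([563.2,-146.5]),-1.07
for i in range(3): c,p=arc(c,p,49.5)
E
```

```text
[np.float64(6.2), np.float64(1.3), 0, 0.122, 0, np.float64(10.9), np.float64(5.1), 0, 0.244, 0, np.float64(15.0), np.float64(9.5), 0, 0.366, 0, np.float64(18.7), np.float64(14.3), 0, 0.488, 0, np.float64(21.7), np.float64(19.5), 0, 0.61, 0, np.float64(24.0), np.float64(25.1), 0, 0.732, 0, np.float64(25.6), np.float64(30.9), 0, 0.854, 0, np.float64(26.6), np.float64(36.9), 0, 0.976, 0, np.float64(26.8), np.float64(42.9), 0, 1.098, 0, np.float64(26.2), np.float64(48.9), 0, 1.22, 0, np.float64(25.0), np.float64(54.8), 0, 1.342, 0, np.float64(23.0), np.float64(60.5), 0, 1.464, 0] end [586.2 -86. ] 0.394
[np.float64(-2.7), np.float64(5.4), 0, 0.122, 0, np.float64(-5.9), np.float64(10.5), 0, 0.244, 0, np.float64(-9.8), np.float64(15.1), 0, 0.366, 0, np.float64(-14.2), np.float64(19.2), 0, 0.488, 0, np.float64(-19.1), np.float64(22.8), 0, 0.61, 0, np.float64(-24.4), np.float64(25.7), 0, 0.732, 0, np.float64(-30.0), np.float64(27.9), 0, 0.854, 0, np.float64(-35.8), np.float64(29.5), 0, 0.976, 0, np.float64(-41.8), np.float64(30.3), 0, 1.098, 0, np.float64(-47.8), np.float64(30.5), 0, 1.22, 0, np.float64(-53.8), np.float64(29.8), 0, 1.342, 0, np.float64(-59.7), np.float64(28.5), 0, 1.464, 0] end [526.5 -57.5] 1.858
[np.float64(-5.7), np.float64(-2.1), 0, 0.122, 0, np.float64(-11.1), np.float64(-4.8), 0, 0.244, 0, np.float64(-16.1), np.float64(-8.2), 0, 0.366, 0, np.float64(-20.6), np.float64(-12.1), 0, 0.488, 0, np.float64(-24.7), np.float64(-16.6), 0, 0.61, 0, np.float64(-28.1), np.float64(-21.5), 0, 0.732, 0, np.float64(-31.0), np.float64(-26.9), 0, 0.854, 0, np.float64(-33.2), np.float64(-32.5), 0, 0.976, 0, np.float64(-34.6), np.float64(-38.3), 0, 1.098, 0, np.float64(-35.4), np.float64(-44.3), 0, 1.22, 0, np.float64(-35.4), np.float64(-50.4), 0, 1.342, 0, np.float64(-34.7), np.float64(-56.4), 0, 1.464, 0] end [ 491.8 -113.9] 3.322
```

Request:
carry_out(
  plan=[6.2,1.3,0,0.122,0,10.9,5.1,0,0.244,0,15,9.5,0,0.366,0,18.7,14.3,0,0.488,0,21.7,19.5,0,0.61,0,24,25.1,0,0.732,0,25.6,30.9,0,0.854,0,26.6,36.9,0,0.976,0,26.8,42.9,0,1.098,0,26.2,48.9,0,1.22,0,25,54.8,0,1.342,0,23,60.5,0,1.464,0],
)

```text
t: 5.0
tcp_pos: [0.5879, -0.0836, 0.0465]
orientation: [3.14, -0.006, 0.369]
force: [13.0, 4.7, -8.0]
gripper_width: -0.002
gripper_force: 6.9
```

```bash
cat >> h.py <<'E'
def bar(name=None,c="scene"):
    # rectify ring top plane z=.0625 to 8 px/mm-ish image: x up, y left ; find dark radial direction
    im,d=snapshot(c);n=200;a=np.linspace(-55,55,n)
    X,Y=np.meshgrid(a,a)  # cols = X(world x), rows = Y(world y)
    m=camera_model(c);K=np.array(m["intrinsics"]);R=np.array(m["R"]);t=np.array(m["t"])
    P=np.stack([(C[0]+X)/1e3,(C[1]+Y)/1e3,np.full_like(X,.0625)],-1)@R.T+t
    p=P@K.T;p=(p[...,:2]/p[...,2:]).astype(np.float32)
    rect=cv2.remap(im,p[...,0],p[...,1],cv2.INTER_LINEAR)
    g=cv2.cvtColor(rect,cv2.COLOR_RGB2GRAY).astype(np.float32)
    pol=cv2.warpPolar(g,(60,360),(99.5,99.5),60/110*199,cv2.WARP_POLAR_LINEAR)  # rows=angle deg, cols=mm
    s=pol[:,12:32].mean(1);s2=cv2.GaussianBlur(np.r_[s,s,s].reshape(-1,1),(1,9),0).ravel()[360:720]
    k=np.argsort(s2)[:8];print(c,"bar angle cand deg",k,"val",s2[k[0]].round(),"median",np.median(s2).round())
    if name: cv2.imwrite("pics/"+name,cv2.resize(np.rot90(rect[:,::-1,::-1].copy()[:, ::-1],1)[:,::-1],(400,400)))
E
python3 - <<'E'
from h import *
s=state();print({k:np.round(s[k],4) for k in ("t","tcp_pos","orientation","joints","force")})
bar(c="scene");bar(c="top")
E
```

```text
{'t': np.float64(5.0), 'tcp_pos': array([ 0.5879, -0.0836,  0.0465]), 'orientation': array([ 3.1403, -0.0058,  0.3695]), 'joints': array([ 0.3642,  0.619 , -0.3589,  1.8152,  0.3   ,  0.7551, -1.354 ]), 'force': array([12.9562,  4.671 , -8.0259])}
scene bar angle cand deg [261 260 262 259 263 258 264 257] val 57.0 median 123.0
top bar angle cand deg [ 99  98 100  97 101 102  96 103] val 48.0 median 54.0
```

Good: the ring follows, and the bar has gone from about 168° to 261°. Continuing.

Request:
carry_out(
  plan=[-2.7,5.4,0,0.122,0,-5.9,10.5,0,0.244,0,-9.8,15.1,0,0.366,0,-14.2,19.2,0,0.488,0,-19.1,22.8,0,0.61,0,-24.4,25.7,0,0.732,0,-30,27.9,0,0.854,0,-35.8,29.5,0,0.976,0,-41.8,30.3,0,1.098,0,-47.8,30.5,0,1.22,0,-53.8,29.8,0,1.342,0,-59.7,28.5,0,1.464,0],
)

```text
t: 6.1
tcp_pos: [0.5253, -0.0564, 0.0459]
orientation: [3.141, 0.001, 1.833]
force: [0.2, -0.9, -0.8]
gripper_width: 0.0
gripper_force: 0.0
```

Run:
```python
from h import *
s=state();print({k:np.round(s[k],4) for k in ("t","tcp_pos","orientation","joints","force")})
bar("b2.png",c="scene")
```

```text
{'t': np.float64(6.1), 'tcp_pos': array([ 0.5253, -0.0564,  0.0459]), 'orientation': array([3.1413e+00, 1.0000e-03, 1.8331e+00]), 'joints': array([ 0.6168,  0.6203, -0.7167,  1.9675,  0.5828,  0.7688, -0.1799]), 'force': array([ 0.2496, -0.8588, -0.8295])}
scene bar angle cand deg [106 105 107 108 109 110 111 112] val 10.0 median 66.0
```

```bash
sed -i 's/^C=.*/C=np.array([541.5,-106.5])/; s/round(q\[0\],1),round(q\[1\],1)/float(round(q[0],1)),float(round(q[1],1))/' h.py
python3 - <<'E'
from h import *
c,p=np.array([526.,-57.]),1.858-.122
c,p=arc(c,p,48.5); arc(c,p,48.5,n=6)
bar("b3.png",c="top")
E
```

```text
[1.8, -3.0, 0, 0.122, 0, -3.8, -5.0, 0, 0.244, 0, -9.1, -7.7, 0, 0.366, 0, -14.0, -11.0, 0, 0.488, 0, -18.4, -14.9, 0, 0.61, 0, -22.4, -19.2, 0, 0.732, 0, -25.8, -24.1, 0, 0.854, 0, -28.6, -29.3, 0, 0.976, 0, -30.7, -34.8, 0, 1.098, 0, -32.2, -40.6, 0, 1.22, 0, -32.9, -46.4, 0, 1.342, 0, -32.9, -52.3, 0, 1.464, 0] end [ 493.1 -109.3] 3.2
[0.7, -5.9, 0, 0.122, 0, 2.1, -11.6, 0, 0.244, 0, 4.2, -17.1, 0, 0.366, 0, 7.0, -22.4, 0, 0.488, 0, 10.4, -27.2, 0, 0.61, 0, 14.3, -31.6, 0, 0.732, 0] end [ 507.4 -141. ] 3.932
top bar angle cand deg [248 247 249 246 250 245 251 252] val 55.0 median 58.0
```

Request:
carry_out(
  plan=[1.8,-3,0,0.03,0,-3.8,-5,0,0.15,0,-9.1,-7.7,0,0.27,0,-14,-11,0,0.39,0,-18.4,-14.9,0,0.51,0,-22.4,-19.2,0,0.63,0,-25.8,-24.1,0,0.75,0,-28.6,-29.3,0,0.87,0,-30.7,-34.8,0,0.99,0,-32.2,-40.6,0,1.11,0,-32.9,-46.4,0,1.23,0,-32.9,-52.3,0,1.35,0],
)

```text
t: 7.2
tcp_pos: [0.4915, -0.109, 0.0453]
orientation: [-3.141, -0.003, -3.106]
force: [-9.5, 1.2, 7.4]
gripper_width: -0.001
gripper_force: 4.7
```

Run:
```python
from h import *
s=state();print({k:np.round(s[k],4) for k in ("t","tcp_pos","orientation","joints","force")})
bar("b4.png",c="scene");bar("b4t.png",c="top")
cv2.imwrite("pics/b4c.png",np.hstack([cv2.imread("pics/b4.png"),cv2.imread("pics/b4t.png")]))
```

```text
{'t': np.float64(7.2), 'tcp_pos': array([ 0.4915, -0.109 ,  0.0453]), 'orientation': array([-3.1407e+00, -2.8000e-03, -3.1057e+00]), 'joints': array([ 0.9467,  0.7285, -1.0127,  2.0199,  0.8267,  0.8771,  1.0705]), 'force': array([-9.5087,  1.1691,  7.3653])}
scene bar angle cand deg [241 242 243 240 244 239 245 246] val 8.0 median 21.0
top bar angle cand deg [329 330 328 331 327 332  89  90] val 49.0 median 65.0
```

View pics/b4c.png

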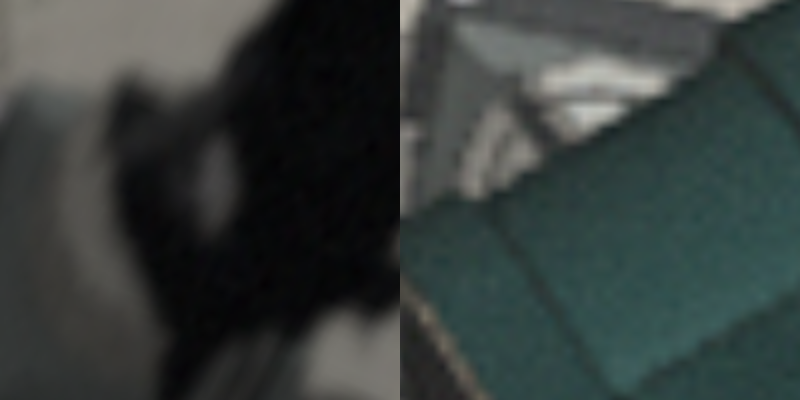

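The right panel (top view, +x up) shows the bar pointing to about 37°, so the ring is at about 229° (4.0 rad), with some slip on the second arc. I'll back off, lift, and turn the hand half a turn back, then continue with the opposite side of the fingertip.

Request:
carry_out(
  plan=[-12,0,0,0,0,-24,0,0,0,0,-24,0,30,-0.12,0,-24,0,40,-0.24,0,-24,0,40,-0.36,0,-24,0,40,-0.48,0,-24,0,40,-0.6,0,-24,0,40,-0.72,0,-24,0,40,-0.84,0,-24,0,40,-0.96,0,-24,0,40,-1.08,0,-24,0,40,-1.2,0],
)

```text
t: 8.3
tcp_pos: [0.4692, -0.1091, 0.0857]
orientation: [3.141, 0.001, 1.965]
force: [0.6, -0.5, -0.2]
gripper_width: 0.0
gripper_force: 0.0
```

Request:
carry_out(
  plan=[0,0,0,-0.12,0,0,0,0,-0.24,0,0,0,0,-0.36,0,0,0,0,-0.48,0,0,0,0,-0.6,0,0,0,0,-0.72,0,0,0,0,-0.84,0,0,0,0,-0.96,0,0,0,0,-1.08,0,0,0,0,-1.2,0,0,0,0,-1.32,0,0,0,0,-1.44,0],
)

```text
t: 9.3
tcp_pos: [0.4693, -0.109, 0.0858]
orientation: [3.141, -0.001, 0.525]
force: [-0.9, -0.0, 0.3]
gripper_width: 0.002
gripper_force: 0.0
```

Run:
```python
from h import *
s=state();print({k:np.round(s[k],4) for k in ("t","tcp_pos","orientation","joints","force")})
bar("b5.png",c="scene");bar("b5t.png",c="top")
cv2.imwrite("pics/b5c.png",np.hstack([cv2.imread("pics/b5.png"),cv2.imread("pics/b5t.png")]))
```

```text
{'t': np.float64(9.3), 'tcp_pos': array([ 0.4693, -0.109 ,  0.0858]), 'orientation': array([ 3.1408e+00, -7.0000e-04,  5.2520e-01]), 'joints': array([ 0.5872,  0.4157, -0.5   ,  2.0683,  0.2967,  0.7248, -1.1467]), 'force': array([-0.8879, -0.0047,  0.2814])}
scene bar angle cand deg [228 227 229 230 226 231 232 233] val 15.0 median 85.0
top bar angle cand deg [262 263 261 264 260 265 259 266] val 46.0 median 61.0
```

View pics/b5c.png

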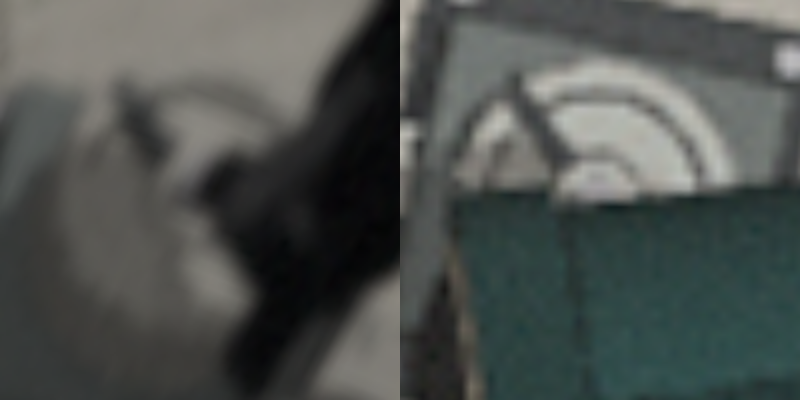

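Both panels show the bar at about 36°, so the ring is at about 228°. I'll re-engage and continue anticlockwise.

Run:
```python
from h import *
c,p=np.array([493.3,-109.]),3.2
c,p=arc(c,p,48.0); c,p=arc(c,p,48.0); arc(c,p,48,n=4)
```

```text
[1.0, -6.1, 0, 0.122, 0, 2.4, -11.8, 0, 0.244, 0, 4.5, -17.3, 0, 0.366, 0, 7.2, -22.4, 0, 0.488, 0, 10.5, -27.2, 0, 0.61, 0, 14.4, -31.6, 0, 0.732, 0, 18.8, -35.5, 0, 0.854, 0, 23.7, -38.8, 0, 0.976, 0, 28.9, -41.4, 0, 1.098, 0, 34.4, -43.5, 0, 1.22, 0, 40.1, -44.8, 0, 1.342, 0, 45.9, -45.4, 0, 1.464, 0] end [ 539.2 -154.4] 4.664
[5.9, 0.1, 0, 0.122, 0, 11.7, 0.9, 0, 0.244, 0, 17.3, 2.3, 0, 0.366, 0, 22.7, 4.5, 0, 0.488, 0, 27.9, 7.3, 0, 0.61, 0, 32.6, 10.7, 0, 0.732, 0, 36.9, 14.7, 0, 0.854, 0, 40.7, 19.2, 0, 0.976, 0, 43.9, 24.0, 0, 1.098, 0, 46.5, 29.3, 0, 1.22, 0, 48.5, 34.8, 0, 1.342, 0, 49.7, 40.5, 0, 1.464, 0] end [ 588.9 -113.9] 6.128
[0.6, 5.8, 0, 0.122, 0, 0.4, 11.7, 0, 0.244, 0, -0.5, 17.5, 0, 0.366, 0, -2.1, 23.1, 0, 0.488, 0] end [586.9 -90.8] 6.616
```

Request:
carry_out(
  plan=[0,0,-10,-0.12,0,0,0,-20,-0.24,0,0,0,-30,-0.36,0,0,0,-40,-0.46,0,10,0,-40,-0.46,0,18,0,-40,-0.46,0,24,0,-40,-0.46,0,24,0,-40,-0.46,0],
)

```text
t: 10.07
tcp_pos: [0.4917, -0.1095, 0.0451]
orientation: [-3.141, 0.005, 0.08]
force: [-11.8, -1.5, 1.3]
gripper_width: -0.003
gripper_force: 6.3
```

Request:
carry_out(
  plan=[1,-6.1,0,0.122,0,2.4,-11.8,0,0.244,0,4.5,-17.3,0,0.366,0,7.2,-22.4,0,0.488,0,10.5,-27.2,0,0.61,0,14.4,-31.6,0,0.732,0,18.8,-35.5,0,0.854,0,23.7,-38.8,0,0.976,0,28.9,-41.4,0,1.098,0,34.4,-43.5,0,1.22,0,40.1,-44.8,0,1.342,0,45.9,-45.4,0,1.464,0],
)

```text
t: 11.07
tcp_pos: [0.54, -0.1557, 0.0462]
orientation: [3.14, 0.001, 1.549]
force: [-0.9, -1.0, -0.1]
gripper_width: -0.003
gripper_force: 0.4
```

Run:
```python
from h import *
s=state();print({k:np.round(s[k],4) for k in ("t","tcp_pos","orientation","joints","force")})
bar("b6.png",c="scene");bar("b6t.png",c="top")
```

```text
{'t': np.float64(11.0667), 'tcp_pos': array([ 0.54  , -0.1557,  0.0462]), 'orientation': array([3.1404e+00, 7.0000e-04, 1.5485e+00]), 'joints': array([ 0.7577,  0.6591, -0.6913,  1.8849,  0.5736,  0.8042, -0.2646]), 'force': array([-0.9075, -1.0184, -0.1333])}
scene bar angle cand deg [106 105 107 104 108 103 109 102] val 40.0 median 79.0
top bar angle cand deg [251 250 252 249 258 248 259 253] val 38.0 median 114.0
```

Bar is at 106°, so the ring is at about 298°. Contact is light, so I'll press 1.5 mm deeper.

Run:
```python
from h import *
c,p=np.array([539.5,-154.6]),4.664
c,p=arc(c,p,46.5)
```

```text
[5.4, 1.7, 0, 0.122, 0, 11.0, 2.5, 0, 0.244, 0, 16.5, 3.9, 0, 0.366, 0, 21.8, 6.0, 0, 0.488, 0, 26.8, 8.7, 0, 0.61, 0, 31.4, 12.0, 0, 0.732, 0, 35.5, 15.9, 0, 0.854, 0, 39.2, 20.2, 0, 0.976, 0, 42.3, 24.9, 0, 1.098, 0, 44.8, 30.0, 0, 1.22, 0, 46.7, 35.4, 0, 1.342, 0, 47.9, 40.9, 0, 1.464, 0] end [ 587.4 -113.7] 6.128
```

Request:
carry_out(
  plan=[5.4,1.7,0,0.122,0,11,2.5,0,0.244,0,16.5,3.9,0,0.366,0,21.8,6,0,0.488,0,26.8,8.7,0,0.61,0,31.4,12,0,0.732,0,35.5,15.9,0,0.854,0,39.2,20.2,0,0.976,0,42.3,24.9,0,1.098,0,44.8,30,0,1.22,0,46.7,35.4,0,1.342,0,47.9,40.9,0,1.464,0],
)

```text
t: 12.17
tcp_pos: [0.5908, -0.1159, 0.0468]
orientation: [-3.141, 0.008, 3.005]
force: [27.7, -7.1, -13.0]
gripper_width: -0.0
gripper_force: 14.2
```

Run:
```python
from h import *
s=state();print({k:np.round(s[k],4) for k in ("t","tcp_pos","orientation","joints","force")})
bar("b7.png",c="scene");bar("b7t.png",c="top")
c,p=np.array([587.4,-113.7]),6.128
c,p=arc(c,p,47.5)
```

```text
{'t': np.float64(12.1667), 'tcp_pos': array([ 0.5908, -0.1159,  0.0468]), 'orientation': array([-3.141 ,  0.0085,  3.0046]), 'joints': array([ 0.8344,  0.8476, -0.9812,  1.7819,  0.8455,  0.9864,  0.9383]), 'force': array([ 27.6653,  -7.0734, -12.9833])}
scene bar angle cand deg [186 185 187 184 188 183 189 182] val 39.0 median 79.0
top bar angle cand deg [20 19 21 22 18 23 24 17] val 32.0 median 68.0
[1.6, 5.6, 0, 0.122, 0, 1.4, 11.4, 0, 0.244, 0, 0.5, 17.1, 0, 0.366, 0, -1.0, 22.7, 0, 0.488, 0, -3.2, 28.1, 0, 0.61, 0, -6.1, 33.1, 0, 0.732, 0, -9.5, 37.8, 0, 0.854, 0, -13.5, 42.0, 0, 0.976, 0, -18.0, 45.6, 0, 1.098, 0, -22.9, 48.7, 0, 1.22, 0, -28.1, 51.2, 0, 1.342, 0, -33.6, 53.1, 0, 1.464, 0] end [553.8 -60.6] 7.592
```

Ring is at about 378°, with 342° to go. Back off and unwind again.

Request:
carry_out(
  plan=[12,-2,0,0,0,24,-3,0,0,0,24,-3,30,-0.12,0,24,-3,40,-0.24,0,24,-3,40,-0.36,0,24,-3,40,-0.48,0,24,-3,40,-0.6,0,24,-3,40,-0.72,0,24,-3,40,-0.84,0,24,-3,40,-0.96,0,24,-3,40,-1.08,0,24,-3,40,-1.2,0],
)

```text
t: 13.27
tcp_pos: [0.611, -0.1169, 0.086]
orientation: [3.141, 0.0, 1.795]
force: [0.0, 1.2, -0.1]
gripper_width: -0.001
gripper_force: 0.0
```

Request:
carry_out(
  plan=[0,0,0,-0.12,0,0,0,0,-0.24,0,0,0,0,-0.36,0,0,0,0,-0.48,0,0,0,0,-0.6,0,0,0,0,-0.72,0,0,0,0,-0.84,0,0,0,0,-0.96,0,0,0,0,-1.08,0,0,0,0,-1.2,0,0,0,0,-1.32,0,0,0,0,-1.44,0],
)

```text
t: 14.27
tcp_pos: [0.611, -0.1167, 0.086]
orientation: [3.142, -0.001, 0.355]
force: [0.3, 0.0, -0.1]
gripper_width: -0.0
gripper_force: 0.0
```

Request:
carry_out(
  plan=[0,0,-10,-0.12,0,0,0,-20,-0.24,0,0,0,-30,-0.36,0,0,0,-40,-0.48,0,-10,1,-40,-0.52,0,-18,2,-40,-0.52,0,-22.5,3,-40,-0.52,0,-22.5,3,-40,-0.52,0],
)

```text
t: 14.93
tcp_pos: [0.5914, -0.1144, 0.047]
orientation: [-3.141, -0.009, -0.156]
force: [18.8, -3.9, -9.0]
gripper_width: -0.002
gripper_force: 9.4
```

Run:
```python
from h import *
s=state();print({k:np.round(s[k],4) for k in ("t","tcp_pos","orientation","joints","force")})
bar(c="scene");bar(c="top")
c,p=np.array([588.9,-113.7]),6.128
c,p=arc(c,p,48);c,p=arc(c,p,47.5)
```

```text
{'t': np.float64(14.9333), 'tcp_pos': array([ 0.5914, -0.1144,  0.047 ]), 'orientation': array([-3.141 , -0.0087, -0.1555]), 'joints': array([ 0.3755,  0.6215, -0.3099,  1.7966,  0.2617,  0.7548, -1.7966]), 'force': array([18.7918, -3.9078, -9.0187])}
scene bar angle cand deg [187 186 188 185 189 184 190 183] val 66.0 median 98.0
top bar angle cand deg [140 139 141 159 160 138 158 161] val 39.0 median 49.0
[0.6, 5.6, 0, 0.122, 0, 0.4, 11.5, 0, 0.244, 0, -0.5, 17.2, 0, 0.366, 0, -2.0, 22.9, 0, 0.488, 0, -4.3, 28.3, 0, 0.61, 0, -7.2, 33.4, 0, 0.732, 0, -10.7, 38.1, 0, 0.854, 0, -14.7, 42.3, 0, 0.976, 0, -19.2, 46.0, 0, 1.098, 0, -24.1, 49.2, 0, 1.22, 0, -29.4, 51.7, 0, 1.342, 0, -35.0, 53.6, 0, 1.464, 0] end [553.9 -60.1] 7.592
[-5.8, 0.7, 0, 0.122, 0, -11.6, 1.1, 0, 0.244, 0, -17.4, 0.9, 0, 0.366, 0, -23.1, -0.1, 0, 0.488, 0, -28.6, -1.7, 0, 0.61, 0, -33.9, -4.0, 0, 0.732, 0, -38.9, -6.9, 0, 0.854, 0, -43.5, -10.5, 0, 0.976, 0, -47.7, -14.5, 0, 1.098, 0, -51.3, -19.0, 0, 1.22, 0, -54.3, -24.0, 0, 1.342, 0, -56.7, -29.2, 0, 1.464, 0] end [497.2 -89.4] 9.056
```

Request:
carry_out(
  plan=[0.6,5.6,0,0.122,0,0.4,11.3,0,0.244,0,-0.5,17,0,0.366,0,-2,22.6,0,0.488,0,-4.3,27.8,0,0.61,0,-7.2,32.8,0,0.732,0,-10.7,37.3,0,0.854,0,-14.7,41.3,0,0.976,0,-19.2,45,0,1.098,0,-24.1,48,0,1.22,0,-29.4,50.5,0,1.342,0,-35,52.3,0,1.464,0],
)

```text
t: 16.03
tcp_pos: [0.5553, -0.0565, 0.0469]
orientation: [3.137, -0.007, 1.319]
force: [8.5, 25.0, -2.7]
gripper_width: -0.001
gripper_force: 13.4
```

Run:
```python
from h import *
s=state();print({k:np.round(s[k],4) for k in ("t","tcp_pos","orientation","joints","force")})
bar(c="scene");bar(c="top")
```

```text
{'t': np.float64(16.0333), 'tcp_pos': array([ 0.5553, -0.0565,  0.0469]), 'orientation': array([ 3.1371, -0.0068,  1.3186]), 'joints': array([ 0.5707,  0.6439, -0.6725,  1.898 ,  0.5489,  0.7852, -0.6544]), 'force': array([ 8.5462, 25.0474, -2.7191])}
scene bar angle cand deg [279 278 280 277 281 276 282 275] val 54.0 median 117.0
top bar angle cand deg [ 93  92  94  91  95  90 174 141] val 56.0 median 58.0
```

Ring is at about 471°. Next arc.

Request:
carry_out(
  plan=[-5.8,1.7,0,0.122,0,-11.6,2.1,0,0.244,0,-17.4,2,0,0.366,0,-23.1,1,0,0.488,0,-28.6,-0.6,0,0.61,0,-33.9,-2.8,0,0.732,0,-38.9,-5.7,0,0.854,0,-43.5,-9.2,0,0.976,0,-47.7,-13.2,0,1.098,0,-51.3,-17.7,0,1.22,0,-54.3,-22.7,0,1.342,0,-56.7,-28,0,1.464,0],
)

```text
t: 17.13
tcp_pos: [0.4945, -0.0882, 0.046]
orientation: [-3.141, -0.002, 2.781]
force: [-16.9, 8.2, 17.5]
gripper_width: 0.004
gripper_force: 9.8
```

Run:
```python
from h import *
s=state();print({k:np.round(s[k],4) for k in ("t","tcp_pos","orientation","joints","force")})
bar(c="scene");bar("b9.png",c="top")
```

```text
{'t': np.float64(17.1333), 'tcp_pos': array([ 0.4945, -0.0882,  0.046 ]), 'orientation': array([-3.1409e+00, -2.4000e-03,  2.7805e+00]), 'joints': array([ 0.9008,  0.7193, -1.0037,  2.0227,  0.8146,  0.8693,  0.6405]), 'force': array([-16.9274,   8.2371,  17.4931])}
scene bar angle cand deg [354 355 353 273 274 272 275 276] val 8.0 median 11.0
top bar angle cand deg [42 43 41 44 40 45 27 39] val 54.0 median 67.0
```

Request:
carry_out(
  plan=[-11,4,0,0,0,-22,9,0,0,0,-22,9,30,-0.12,0,-22,9,40,-0.24,0,-22,9,40,-0.36,0,-22,9,40,-0.48,0,-22,9,40,-0.6,0,-22,9,40,-0.72,0,-22,9,40,-0.84,0,-22,9,40,-0.96,0,-22,9,40,-1.08,0,-22,9,40,-1.2,0],
)

```text
t: 18.23
tcp_pos: [0.4746, -0.0808, 0.086]
orientation: [3.14, 0.001, 1.567]
force: [0.1, 0.8, 0.4]
gripper_width: -0.002
gripper_force: 0.0
```

Request:
carry_out(
  plan=[0,0,0,-0.12,0,0,0,0,-0.24,0,0,0,0,-0.36,0,0,0,0,-0.48,0,0,0,0,-0.6,0,0,0,0,-0.72,0,0,0,0,-0.84,0,0,0,0,-0.96,0,0,0,0,-1.08,0,0,0,0,-1.2,0,0,0,0,-1.32,0,0,0,0,-1.44,0],
)

```text
t: 19.23
tcp_pos: [0.4747, -0.0806, 0.0861]
orientation: [3.141, -0.001, 0.127]
force: [0.2, -0.4, -0.6]
gripper_width: -0.003
gripper_force: 0.0
```

Run:
```python
from h import *
s=state();print({k:np.round(s[k],4) for k in ("t","tcp_pos","orientation","joints","force")})
bar("b10.png",c="scene");bar("b10t.png",c="top")
cv2.imwrite("pics/b10c.png",np.hstack([cv2.imread("pics/b10.png"),cv2.imread("pics/b10t.png")]))
```

```text
{'t': np.float64(19.2333), 'tcp_pos': array([ 0.4747, -0.0806,  0.0861]), 'orientation': array([ 3.1411e+00, -1.2000e-03,  1.2670e-01]), 'joints': array([ 0.5167,  0.4123, -0.4871,  2.0695,  0.288 ,  0.7227, -1.5976]), 'force': array([ 0.248 , -0.3835, -0.6161])}
scene bar angle cand deg [318 319 317 320 321 316 261 262] val 8.0 median 21.0
top bar angle cand deg [296 295 297 294  82  83 298 293] val 47.0 median 65.0
```

View pics/b10c.png

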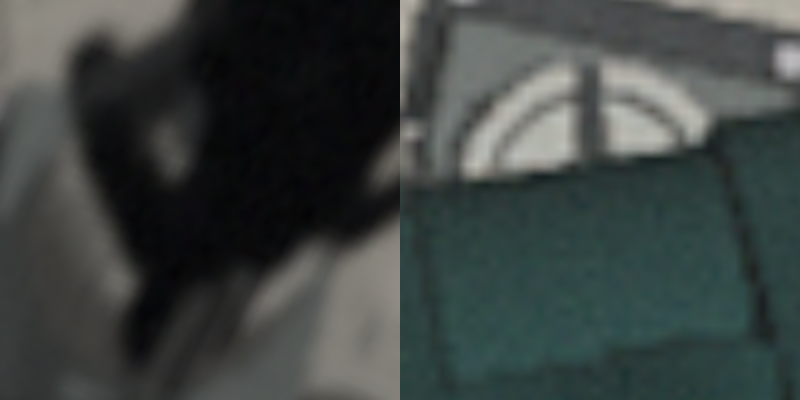

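The right panel shows the bar at about 2°, so the ring is at about 554°. There are 166° left. Re-engage.

Request:
carry_out(
  plan=[0,0,-10,-0.12,0,0,0,-20,-0.24,0,0,0,-30,-0.36,0,0,0,-40,-0.48,0,9,-4,-40,-0.49,0,17,-7,-40,-0.49,0,22,-9,-40,-0.49,0,22,-9,-40,-0.49,0],
)

```text
t: 20.0
tcp_pos: [0.4941, -0.089, 0.045]
orientation: [3.14, 0.007, -0.352]
force: [-18.2, 6.7, 5.0]
gripper_width: 0.003
gripper_force: 10.2
```

Run:
```python
from h import *
c,p=np.array([496.7,-89.6]),2.78
c,p=arc(c,p,47.5)
```

```text
[-1.3, -5.6, 0, 0.122, 0, -2.4, -11.3, 0, 0.244, 0, -2.7, -17.1, 0, 0.366, 0, -2.3, -22.9, 0, 0.488, 0, -1.2, -28.6, 0, 0.61, 0, 0.5, -34.1, 0, 0.732, 0, 2.9, -39.4, 0, 0.854, 0, 6.0, -44.3, 0, 0.976, 0, 9.6, -48.8, 0, 1.098, 0, 13.8, -52.8, 0, 1.22, 0, 18.4, -56.4, 0, 1.342, 0, 23.4, -59.3, 0, 1.464, 0] end [ 520.1 -148.9] 4.244
```

Request:
carry_out(
  plan=[-1.3,-5.6,0,0.122,0,-2.4,-11.3,0,0.244,0,-2.7,-17.1,0,0.366,0,-2.3,-22.8,0,0.488,0,-1.1,-28.3,0,0.61,0,0.7,-33.7,0,0.732,0,3.2,-38.8,0,0.854,0,6.3,-43.6,0,0.976,0,10,-48,0,1.098,0,14.2,-52,0,1.22,0,18.8,-55.4,0,1.342,0,23.8,-58.3,0,1.464,0],
)

```text
t: 21.0
tcp_pos: [0.52, -0.1504, 0.0456]
orientation: [-3.141, 0.002, 1.116]
force: [-3.9, -5.8, -4.7]
gripper_width: 0.001
gripper_force: 3.3
```

Run:
```python
from h import *
s=state();print({k:np.round(s[k],4) for k in ("t","tcp_pos","orientation","joints","force")})
bar(c="scene");bar(c="top")
c,p=np.array([520.5,-147.9]),4.244
c,p=arc(c,p,46.5)
```

```text
{'t': np.float64(21.0), 'tcp_pos': array([ 0.52  , -0.1504,  0.0456]), 'orientation': array([-3.1412e+00,  2.2000e-03,  1.1155e+00]), 'joints': array([ 0.7529,  0.6253, -0.6731,  1.9354,  0.5526,  0.7735, -0.6922]), 'force': array([-3.8674, -5.828 , -4.7072])}
scene bar angle cand deg [83 82 84 81 85 80 86 79] val 40.0 median 79.0
top bar angle cand deg [198 199 200 197 201 196 202 203] val 32.0 median 63.0
[5.2, -2.3, 0, 0.122, 0, 10.7, -3.9, 0, 0.244, 0, 16.2, -4.9, 0, 0.366, 0, 21.9, -5.1, 0, 0.488, 0, 27.6, -4.6, 0, 0.61, 0, 33.1, -3.5, 0, 0.732, 0, 38.5, -1.7, 0, 0.854, 0, 43.6, 0.8, 0, 0.976, 0, 48.4, 3.8, 0, 1.098, 0, 52.8, 7.4, 0, 1.22, 0, 56.6, 11.5, 0, 1.342, 0, 60.0, 16.1, 0, 1.464, 0] end [ 580.5 -131.8] 5.708
```

Bar is at 83°, so the ring is at about 635°, with 85° to go. One arc.

Request:
carry_out(
  plan=[5.2,-2.3,0,0.122,0,10.7,-3.9,0,0.244,0,16.2,-4.9,0,0.366,0,21.9,-5.1,0,0.488,0,27.6,-4.6,0,0.61,0,33.1,-3.5,0,0.732,0,38.5,-1.7,0,0.854,0,43.6,0.8,0,0.976,0,48.4,3.8,0,1.098,0,52.8,7.4,0,1.22,0,56.6,11.5,0,1.342,0,60,16.1,0,1.464,0],
)

```text
t: 22.1
tcp_pos: [0.5825, -0.135, 0.0464]
orientation: [-3.141, 0.005, 2.578]
force: [10.7, -8.2, -8.3]
gripper_width: -0.001
gripper_force: 6.4
```

Run:
```python
from h import *
s=state();print({k:np.round(s[k],4) for k in ("t","tcp_pos","orientation","joints","force")})
bar(c="scene");bar(c="top")
```

```text
{'t': np.float64(22.1), 'tcp_pos': array([ 0.5825, -0.135 ,  0.0464]), 'orientation': array([-3.1414,  0.0045,  2.578 ]), 'joints': array([ 0.8607,  0.8348, -0.9651,  1.7896,  0.829 ,  0.977 ,  0.553 ]), 'force': array([10.694 , -8.2134, -8.3173])}
scene bar angle cand deg [161 162 160 163 159 164 158 165] val 40.0 median 79.0
top bar angle cand deg [338 337 339 336 340 335 341 334] val 39.0 median 115.0
```

Bar is at about 161°, so the ring is at about 713°, within tolerance of two turns. Back off, rise, and cross to the far end of the block.

Request:
carry_out(
  plan=[10,-7,0,0,0,20,-13,0,0,0,20,-13,30,0,0,20,-13,70,0,0,20,-13,100,-0.12,0,19,25,100,-0.24,0,17,60,100,-0.36,0,15,95,100,-0.48,0,13,130,100,-0.6,0,11,165,100,-0.72,0,9,200,100,-0.84,0,8,230,100,-0.96,0],
)

```text
t: 23.2
tcp_pos: [0.5889, 0.1, 0.1468]
orientation: [3.14, -0.0, 1.61]
force: [0.8, 0.1, 0.2]
gripper_width: -0.0
gripper_force: 0.0
```

Request:
carry_out(
  plan=[0,15,0,-0.12,0,0,28,0,-0.24,0,0,28,0,-0.26,0,0,28,0,-0.26,0],
)

```text
t: 23.53
tcp_pos: [0.5891, 0.1262, 0.1463]
orientation: [3.14, -0.0, 1.355]
force: [-0.8, -0.7, -0.7]
gripper_width: -0.002
gripper_force: 0.0
```

Run:
```python
from h import *
s=state();print({k:np.round(s[k],4) for k in ("t","tcp_pos","orientation","joints","force")})
bar(c="scene");bar(c="top")
d0=np.load("top_d.npy")
for cam in ["top","scene"]:
    W=cloud(cam,np.load(cam+"_d.npy"))
    g=np.array([.211,.977]);R=W[...,:2]-C/1e3;y=R@g;x=R@np.array([.977,-.211])
    m=(abs(x)<.03)&(y>.08)&(y<.23)&(abs(W[...,2]-.034)<.007)
    print(cam,m.sum(),"initial block top y range",np.percentile(y[m],[1,99]).round(4))
    for xs in (-.03,.03):
        k=m&(abs(x-xs)<.008);print(xs,y[k].max().round(4),end=" ")
im,_=snapshot("scene");cv2.imwrite("pics/s11.png",cv2.resize(im[130:290,200:410,::-1],(787,600),interpolation=2))
```

```text
{'t': np.float64(23.5333), 'tcp_pos': array([0.5891, 0.1262, 0.1463]), 'orientation': array([ 3.1401e+00, -2.0000e-04,  1.3552e+00]), 'joints': array([ 0.3323,  0.6031, -0.8129,  1.7285,  0.5023,  1.0294, -0.8747]), 'force': array([-0.8158, -0.7472, -0.7196])}
scene bar angle cand deg [161 162 160 163 159 164 158 165] val 65.0 median 133.0
top bar angle cand deg [163 164 162 165 161 166 160 167] val 76.0 median 169.0
top 581 initial block top y range [0.0971 0.1709]
-0.03 0.1709 0.03 0.1698 scene 607 initial block top y range [0.0865 0.1703]
-0.03 0.1705 0.03 0.1706
```

View pics/s11.png

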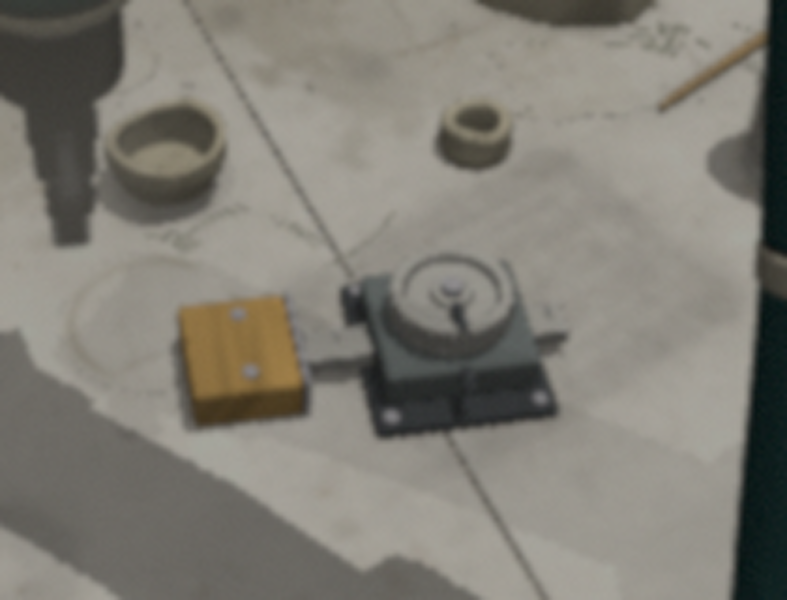

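The picture shows the bar back over the pointer, the block still out by about 38 mm, and the hand clear beyond it with the fingertip near (70,240). Now lower and push.

Request:
carry_out(
  plan=[0,0,-40,0,0,0,0,-80,0,0,0,0,-115,0,0,0,0,-126,0,0,-3,-15,-126,0,0,-6,-29,-126,0,0,-9,-40,-126,0,0,-10,-48,-126,0,0,-12,-56,-126,0,0,-13,-63,-126,0,0,-15,-70,-126,0,0,-16,-76,-126,0,0],
)

```text
t: 24.68
tcp_pos: [0.5724, 0.05, 0.0197]
orientation: [3.141, -0.001, 1.35]
force: [0.3, 3.6, 2.4]
gripper_width: 0.005
gripper_force: 1.8
```

Request:
carry_out(
  plan=[-1,-5,0,0,0,-2,-9,0,0,0,-3,-13,0,0,0,-3.5,-16,0,0,0,-4,-18,0,0,0,-4,-18,0,0,0],
)

```text
t: 25.18
tcp_pos: [0.5692, 0.0364, 0.0196]
orientation: [3.14, -0.007, 1.353]
force: [10.2, 24.3, -8.6]
gripper_width: -0.001
gripper_force: 13.0
```

The push met a hard stop at 26 N, with the TCP 145 mm from the axis, as expected for home. Retreat.

Request:
carry_out(
  plan=[0,0,0,0,0,0,0,0,0,0,3,12,0,0,0,7,32,0,0,0,13,60,0,0,0,13,60,35,0,0,13,60,75,0,0,13,60,110,0,0,13,60,130,0,0,13,60,130,0,0],
)

```text
t: 26.02
tcp_pos: [0.5827, 0.0924, 0.1534]
orientation: [3.137, -0.0, 1.35]
force: [-0.5, -0.9, -0.2]
gripper_width: 0.001
gripper_force: 0.0
```

Run:
```python
from h import *
s=state();print({k:np.round(s[k],4) for k in ("t","tcp_pos","force")})
bar(c="scene");bar(c="top")
for cam in ["top","scene"]:
    im,d=snapshot(cam);W=cloud(cam,d)
    g=np.array([.211,.977]);R=W[...,:2]-C/1e3;y=R@g;x=R@np.array([.977,-.211])
    m=(abs(x)<.03)&(y>.06)&(y<.23)&(abs(W[...,2]-.034)<.007)
    print(cam,np.percentile(y[m],[1,99]).round(4))
    for q in ["pinch_pot_1","clay_ring","test_tile_0"]:
        for r in pinpoint(cam,q)[:1]: print(q,ray(cam,r["uv"],0).round(3))
cv2.imwrite("pics/s12.png",cv2.resize(im[130:290,200:410,::-1],(787,600),interpolation=2))
```

```text
{'t': np.float64(26.0167), 'tcp_pos': array([0.5827, 0.0924, 0.1534]), 'force': array([-0.468 , -0.9442, -0.1832])}
scene bar angle cand deg [161 162 160 163 159 164 158 165] val 61.0 median 127.0
top bar angle cand deg [163 164 162 165 161 166 160 167] val 73.0 median 166.0
top [0.0608 0.1181]
pinch_pot_1 [0.75  0.008 0.   ]
clay_ring [ 0.719 -0.203  0.   ]
test_tile_0 [0.355 0.115 0.   ]
scene [0.0609 0.1328]
clay_ring [ 0.714 -0.211  0.   ]
test_tile_0 [0.36  0.114 0.   ]
```

View pics/s12.png

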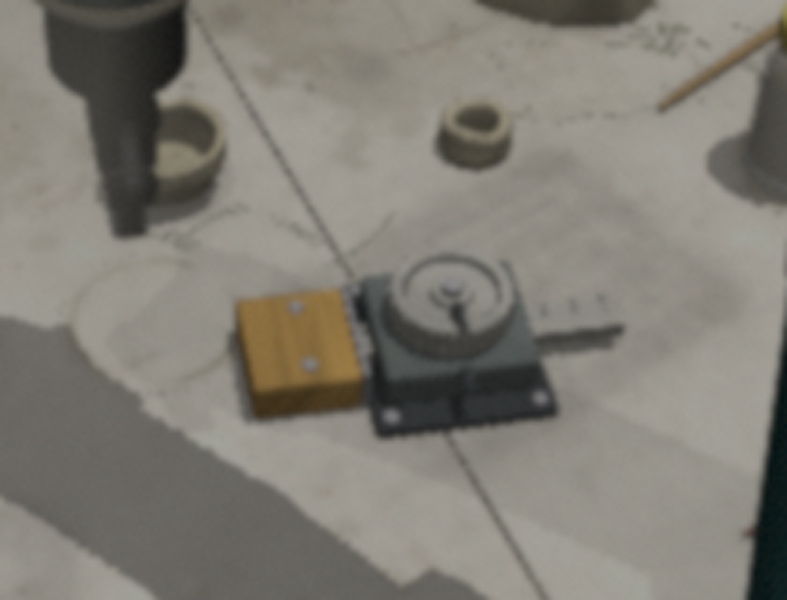

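The picture shows the block against the gauge with its face at 132.8 mm (home is 133), the bar over the pointer, the bystanders unmoved and the hand clear.

```bash
python3 -c "
from rig import *
print(finish_job())"
```

```text
the job is handed in; nothing more can be done
None
```

I turned the ring two turns loose (bar back over the pointer, about 7° short), then pushed the block home against its stop and took the hand away; the pot, clay ring and tile look unmoved, and the job is handed in at about 26 s with no verdict returned.

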